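Snug the recessed drive nut of the magneto test stand

ROBOT

A 7-joint arm with a two-finger parallel gripper is mounted at the origin on the work surface. World frame = base frame: x ahead of the robot, y to its left, z up, the work surface at z = 0. Lengths are in m, angles in rad, forces in N, time in s.
With the tool pointing down it reaches from about 0.425 to 0.925 m from the base axis. Payload 6.8 kg.
Tool frame: the origin (TCP) lies on the mounting face of the last link; the fingertips stand 173 mm ahead of it and the grasp point (between the pads) lies 155 mm ahead of it; z points along the fingers, y is the line along which they close (so a half turn about z gives the same grasp; the last joint's range is limited). The gripper opens to 85 mm and grips with 20 to 120 N. Pads are 22 mm wide; open, the fingers measure 114 mm over their backs; the gripper's body (76 mm by 85 mm) begins 54 mm behind the grasp point. The pads swing forward as they close: fully open they stand 13 mm farther back than shut.
Start: joints at [-0.108, 0.477, 0.022, 1.555, -0.011, 1.109, -0.083], TCP at [0.675, 0, 0.405] pointing down, gripper open.
Joint ranges: [-2.96, 2.96], [-0.34, 2.1], [-1.41, 1.46], [0.24, 2.44], [-1.37, 4.51], [0.17, 1.92], [-2.96, 2.96]. Speed limits (rad/s): [2.39, 2.39, 3.14, 3.14, 3.14, 3.14, 3.14].

INTERFACE

Orientations are given as a unit quaternion [w, x, y, z].
In Python, from station import bot gives the robot as it stands. The module is installed in compiled form; this text tells all that it offers.
- The arm moves only by the shell command python3 -m pendant 'ROWS' [FORCE]. ROWS is JSON, a list of rows, each a list of 5 numbers: the finger opening in m, from 0 to 0.0854, then the shift along the tool's x, y, z in m, then the turn about the tool's z in degrees. In form: [[jaw, x, y, z, yaw], ...]. A call has 1 to 12 rows; each row shifts and turns the commanded pose from where the row before left it, along the tool's axes as they then stand; what a row does not reach is not made up. A row lasts 1/12 s, in which the tool goes at most 41.7 mm and 7.16 degrees, less where a joint would pass 70% of its speed; a pose out of reach is approached as far as the arm can. A call with a gripper value outside its range is refused whole. The fingers move at their own pace and stop on an object; FORCE is the grip in N (left out, the last holds). Time passes only in rows, so rows that do not move let the fingers close. It gives the time, the measured TCP pose, the force, the opening and the grip force at its end, in the units of the state.
- bot.get_obs(): the state, without advancing time (a new reading comes with each control period).
- bot.read_camera(name): name is "scene" or "side" or "wrist"; returns (picture, depth): 400x640x3 uint8, blue, green, red; 400x640 float32, m along the optical axis (not along the pixel's ray), 0 where there is no reading.
- bot.camera_model(name): a dict with "intrinsics" (3x3 intrinsics, pixels), "R" (3x3) and "t" (3): a world point X has camera coordinates R X + t. Camera axes: x right, y down, z forward; pixel columns grow to the right and rows downward; lengths in m; the calibration is good to about 2 mm. A picture is of the moment at which its call begins: read the wrist's pose just before it. camera_model takes no time and is no camera call; for the wrist camera it gives the pose at the moment of the call.
- bot.hand_in(): hands the job in; it is judged then, once.
Trained networks look in the newest picture that a camera, given by its name, has taken for a name from the list of things; names that differ only in an ending like _2 or _b are one class to them, and where a whole thing is asked for, a point or a joint stands for the part that bears it (a point fixed in the world has none). Each returns a list of dicts, best first, with "score" (0 to 1); they miss things now and then, are a little off and sometimes report something else, mostly with a low value. They report only what shows in the picture. A call takes as long as a camera call.
- bot.boxes_of(name, camera): "at" ([column, row] in pixels, amid what is visible of it).
- bot.trace(name, camera): "mask" (400x640 bool, what is visible of it) and "at" ([column, row] in pixels, amid what is visible of it).
- bot.pinpoint(name, camera): "at" ([column, row] in pixels: a listed point, or the origin of a listed thing).
The state is a dict: "t": time; "q": joint angles; "joint_vel": joint speeds; "joint_torque": joint torques, N m; "eef_pos": TCP position; "tool_rot": TCP orientation; "contact_force": force on the tool from outside, world axes, zero at the start; "torque": the same for the moment, N m; "gripper_width": opening from 0.0 (shut) to 1.0 (fully open); "grasp_force": force on a finger pad.
Only numpy, scipy, OpenCV 4.12 (cv2) and the standard library are available. Lean on these libraries where they do the work, as an engineer would, in place of code of your own. Each camera call takes 0.05 s, during which the arm holds its last target. There are 200 camera calls.

TASK

The hexagon nut at the bottom of the deep bore in the black drive housing has been left slack. Take the T-handle wrench with the big socket, lower it down the bore onto the nut, and turn the nut clockwise until it comes up firm, about 0.5 N m (at least 0.3, never as much as 0.9); do not strike the housing or lean hard on the nut (keep pushes below 25 N). Then draw the wrench out without loosening the nut, stand it back in the cup it came from, and leave everything else where it is.

Things in the scene. Friction and masses are not known exactly. Their poses are not given: they have to be found in the camera images.
- wrench: the T-handle socket wrench to use, 170 mm long, 0.25 to 0.4 kg, standing upright on its socket in one of the holder's two cups. Origin: centre of the socket's mouth (lower end); z up the shaft, x along the crossbar. Steel shaft 12 mm thick. Socket 39 mm outside, 36 mm tall with its shoulder; hexagonal hollow 26 mm across the flats, 26 mm deep, two flats facing +x and -x.
- wrench_bar (a point): centre of the wrench's crossbar, 160 mm above the wrench's origin. The crossbar is black and flat-sided: 70 mm long (x), 14 mm thick (y), 20 mm tall. Grip it here from above.
- housing: fixed black round drive housing with aluminium bands, 96 mm wide, on a round steel foot 150 mm wide, 12 mm thick; top 110 mm above the table. Origin: centre of its underside, on the axis of the vertical bore, z up. The bore is 50 mm wide, open at the top. At its bottom, on its axis within 1 mm, is the nut, on a washer face.
- nut_seat (a point): centre of the washer face under the nut, on the bore's axis, 24 mm above the housing's origin. The nut on it is a hexagon, 24 mm across flats, 16 mm tall, top chamfered; a 13 mm stud end stands 5 mm above it. A socket fully on the nut has its mouth on this face; one not lined up with the flats stops on the nut's top, about 14 to 16 mm higher.
- bore_mouth (a point): centre of the bore's open upper end, 110 mm above the table. The direction of the nut's flats varies freely and is not given by the housing's yaw. The socket's hollow is 2 mm wider than the nut: it drops on when within about 0.15 rad of the nut's direction (a fit every 60 degrees), and then has up to 0.3 rad of free turn, less when off-centre.
- nut (a joint): how far the nut has been turned on its thread, rad, growing clockwise as seen from above; it starts slack at 0.4 to 0.85 and is fully home, against a stop, at 1.2. It drags with about 0.1 N m. It does not tell the direction of the flats.
- spindle (a joint): elastic wind-up of the spindle that carries the nut, rad, growing clockwise; 0 when unloaded and proportional to the torque on the nut: 3 N m per rad (0.10 is 0.3 N m, 0.30 is 0.9 N m). It stays below 0.05 until the nut is home, then rises as it is tightened, and springs back when let go.
- seat (a joint): how far the nut and the washer face under it are pressed down on their spring, m; 0 unloaded, growing by 1 mm for each 8 N of downward push (5 mm is 40 N), with at most 8 mm of travel.
- holder: fixed tool holder: a plywood plate 90 mm (x) by 200 mm (y), 6 mm thick, with two open steel cups side by side at y = +60 mm and -60 mm. Origin: centre of the plate's underside. Each cup is 52 mm wide inside, its floor 10 mm above the table and its rim 56 mm above the table.
- slim_wrench: bystander: shorter, slimmer T-handle wrench with a small socket (25 mm outside), 105 mm tall, crossbar 50 mm long, in the holder's other cup; too small for the nut. Origin: centre of its lower end.
- dist_cap: bystander: red distributor cap with a ring of towers, 84 mm wide, 60 mm tall, standing loose. Origin: centre of its underside.
- coil: bystander: black ignition coil, a standing can 56 mm wide, 120 mm tall. Origin: centre of its underside.
- rotor: bystander: small red rotor arm, 54 mm long, 28 mm tall. Origin: centre of its round foot's underside.
- screwdriver: bystander: screwdriver lying on the table. Origin: on the table under its middle.
- pulley: bystander: aluminium pulley lying flat, 64 mm wide, 32 mm tall. Origin: centre of its underside.

How it is judged:
On the way, in this order (a step that is already met when the one before it is completed fails the run):
1. the wrench's socket is down over the nut (z of wrench in the frame of housing below 0.03 m and horizontal distance between wrench and housing below 0.004 m and angle between wrench's own z axis and vertical below 0.1 rad), for 0.1 s.
2. with the socket on it, the nut is home and drawn up to at least 0.3 N m (all of step 1 and value of joint nut above 1.13 rad and value of joint spindle above 0.1 rad), for 0.1 s.
At the end, for the whole second after the job is handed in: The nut is still home (joint nut above 1.13 rad), and the wrench stands released, upright (within 0.12 rad) and at rest in the cup it came from, its foot within 20 mm of where it started (value of joint nut above 1.13 rad and distance of wrench from where it was at the start of the episode below 0.02 m and angle between wrench's own z axis and vertical below 0.12 rad and linear speed of wrench below 0.02 m/s and contact force between wrench and the fingers below 0.1 N); the robot touches nothing.
It fails at once if the nut is tightened past 0.9 N m (value of joint spindle above 0.3 rad).
It fails at once if the nut is pressed down with more than 40 N (value of joint seat above 0.005 m).
It fails at once if the housing is struck or pressed with more than 30 N (contact force between housing and anything else above 30 N).
It fails at once if a bystander is moved more than 25 mm (distance of any of slim_wrench, dist_cap, coil, rotor, screwdriver, pulley from where it was at the start of the episode above 0.025 m).
It also fails if it takes over 72 s, if anything falls off the work surface, if the arm or the gripper's body presses on something with over 40 N, if the wrist force passes 120 N, or if a joint passes its speed limit or range.

## Working session

There is one attempt and no reset: what is moved stays moved. The work goes in short steps, Python scripts to look and compute and a shell command to move; the robot and the scene stay as the last step left them, time stands still between calls to the robot, and variables do not carry over. Pictures are saved under pics/ and viewed, at most 10 in all, crops included, and the job is handed in when it is done.

```bash
mkdir -p pics; cat > h.py <<'E'
import numpy as np, cv2
from station import bot
def world(cam,px,z=None,d=None):
    m=bot.camera_model(cam);K=np.array(m["intrinsics"]);R=np.array(m["R"]);t=np.array(m["t"])
    r=R.T@np.linalg.inv(K)@np.array([px[0],px[1],1.]);c=-R.T@t
    return c+r*(d if d is not None else (z-c[2])/r[2])
E
python3 - <<'E'
from h import *
o=bot.get_obs();print(o["eef_pos"],o["tool_rot"],o["contact_force"],o["t"])
for cam in("scene","side"):
    p,d=bot.read_camera(cam);cv2.imwrite(f"pics/{cam}0.png",p)
    for n,z in(("wrench",.01),("wrench_bar",.17),("bore_mouth",.11),("housing",0),("holder",0),("slim_wrench",.01),("coil",0),("dist_cap",0)):
        for r in bot.pinpoint(n,cam)[:2]:print(cam,n,np.round(r["at"]),round(r["score"],2),world(cam,r["at"],z).round(3))
E
```

```text
[ 6.74718874e-01 -1.91050566e-05  4.03729517e-01] [-5.87118781e-04  7.07104632e-01  7.07108356e-01 -6.83588540e-04] [0.19581506 0.67454671 0.67168534] 0.0
scene wrench_bar [258. 137.] 0.61 [ 0.534 -0.195  0.17 ]
scene bore_mouth [313. 196.] 0.7 [0.574 0.031 0.11 ]
scene housing [314. 219.] 0.79 [0.572 0.032 0.   ]
scene holder [247. 168.] 0.84 [ 0.54  -0.265  0.   ]
scene slim_wrench [236. 157.] 0.59 [ 0.53  -0.319  0.01 ]
scene coil [445. 258.] 0.69 [0.459 0.397 0.   ]
scene dist_cap [271. 267.] 0.92 [0.767 0.036 0.   ]
side wrench [327. 318.] 0.94 [ 0.533 -0.197  0.01 ]
side wrench [331. 377.] 0.31 [ 0.517 -0.327  0.01 ]
side wrench_bar [328. 271.] 0.95 [ 0.535 -0.195  0.17 ]
side bore_mouth [323. 208.] 0.64 [0.567 0.032 0.11 ]
side bore_mouth [333. 375.] 0.39 [ 0.509 -0.37   0.11 ]
side housing [327. 239.] 0.64 [0.578 0.033 0.   ]
side holder [333. 346.] 0.7 [ 0.535 -0.257  0.   ]
side holder [398. 224.] 0.34 [0.767 0.049 0.   ]
side slim_wrench [333. 376.] 0.82 [ 0.52  -0.325  0.01 ]
side coil [267. 155.] 0.89 [0.463 0.389 0.   ]
side dist_cap [399. 226.] 0.69 [0.767 0.041 0.   ]
```

View pics/scene0.png

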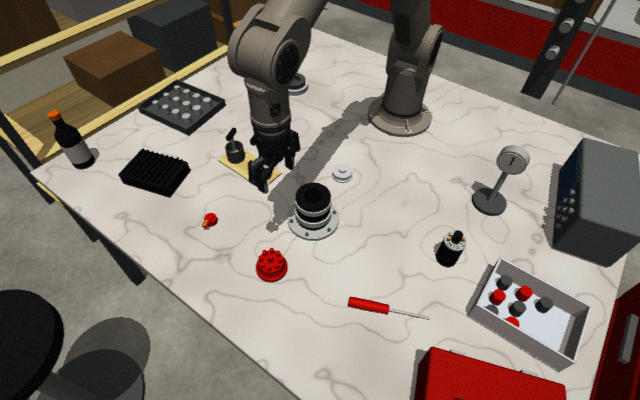

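```bash
python3 - <<'E'
from h import *
m=bot.camera_model("wrist");R=np.array(m["R"]);print(m["intrinsics"],R.round(3),(-R.T@m["t"]).round(3))
E
python3 -m pendant '[[0.085,0.016,-0.035,0,0],[0.085,0.016,-0.035,0,0],[0.085,0,-0.032,0,0],[0.085,0,0,0,0],[0.085,0,0,0,0]]'
python3 - <<'E'
from h import *
m=bot.camera_model("wrist");p,d=bot.read_camera("wrist");cv2.imwrite("pics/w1.png",p)
np.savez("w1.npz",p=p,d=d,R=m["R"],t=m["t"],K=m["intrinsics"])
for n,z in(("bore_mouth",.11),("nut_seat",.024),("nut",.04)):
    for r in bot.pinpoint(n,"wrist")[:2]:print(n,np.round(r["at"]),round(r["score"],2),world("wrist",r["at"],z).round(4))
R=np.array(m["R"]);print((-R.T@m["t"]).round(3))
E
```

```text
[[298.12649485   0.         321.57854314]
 [  0.         298.12649485 196.77772597]
 [  0.           0.           1.        ]] [[ 1.     0.    -0.001]
 [ 0.    -0.949  0.314]
 [-0.001 -0.314 -0.949]] [0.674 0.082 0.374]
t: 1.32
eef_pos: [0.5718, 0.0321, 0.4051]
tool_rot: [0.0, 0.707, 0.707, 0.0]
contact_force: [0.5, -0.0, 0.7]
gripper_width: 0.995
grasp_force: 0.0
bore_mouth [327. 192.] 0.8 [0.5788 0.0304 0.11  ]
nut_seat [324. 170.] 0.97 [0.5764 0.0308 0.024 ]Traceback (most recent call last):
  File "<stdin>", line 5, in <module>
ValueError: it knows: bore_mouth, coil, dist_cap, holder, housing, nut_seat, pulley, rotor, screwdriver, slim_wrench, wrench, wrench_bar
```

```bash
python3 - <<'E'
import cv2
p=cv2.imread("pics/w1.png")[135:245,265:385]
p=cv2.resize(p,None,fx=5,fy=5,interpolation=cv2.INTER_CUBIC);p=cv2.convertScaleAbs(p,alpha=1.5);cv2.imwrite("pics/w1c.png",p)
E
```

```text
(no output)
```

View pics/w1c.png

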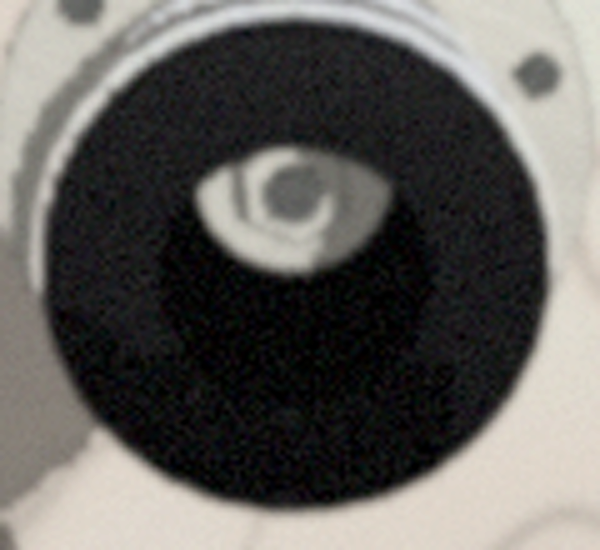

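```bash
python3 -m pendant '[[0.085,-0.03,0.004,0.025,0],[0.085,-0.03,0,0.025,0],[0.085,-0.025,0,0.025,0],[0.085,0,0,0.025,0],[0.085,0,0,0,0],[0.085,0,0,0,0],[0.085,0,0,0,0]]'
python3 - <<'E'
from h import *
m=bot.camera_model("wrist");p,d=bot.read_camera("wrist");cv2.imwrite("pics/w2.png",p)
np.savez("w2.npz",p=p,d=d,R=m["R"],t=m["t"],K=m["intrinsics"])
for n,z in(("bore_mouth",.11),("nut_seat",.024)):
    for r in bot.pinpoint(n,"wrist")[:1]:print(n,np.round(r["at"]),round(r["score"],2),world("wrist",r["at"],z).round(4))
# rectify plane z=0.04 -> top view, 0.1 mm/px; up = +x, left = +y
K=np.array(m["intrinsics"]);R=np.array(m["R"]);t=np.array(m["t"])
def rect(z,half,s,c=(.575,.031)):
    n=int(2*half/s);A=np.array([[0,-s,c[0]+half],[-s,0,c[1]+half],[0,0,z],[0,0,1]])
    H=K@np.c_[R,t]@A
    return cv2.warpPerspective(p,H,(n,n),flags=cv2.INTER_CUBIC|cv2.WARP_INVERSE_MAP)
a=rect(.04,.025,.0001);b=rect(.11,.04,.00016)
a=np.clip((a/255.)**.6*300,0,255).astype(np.uint8)
cv2.imwrite("pics/w2r.png",np.hstack([a,b])[:, :1000][:, :])
cv2.imwrite("pics/w2r.png",cv2.resize(np.hstack([a,b]),(800,400)))
E
```

```text
t: 2.05
eef_pos: [0.5783, -0.052, 0.3058]
tool_rot: [0.0, 0.707, 0.708, 0.001]
contact_force: [0.2, 0.6, 0.9]
gripper_width: 0.991
grasp_force: 0.0Traceback (most recent call last):
  File "<stdin>", line 14, in <module>
    return _nx.concatenate(arrs, 1, dtype=dtype, casting=casting)
           ~~~~~~~~~~~~~~~^^^^^^^^^^^^^^^^^^^^^^^^^^^^^^^^^^^^^^^
ValueError: all the input array dimensions except for the concatenation axis must match exactly, but along dimension 0, the array at index 0 has size 500 and the array at index 1 has size 499
```

```bash
cat > rect.py <<'E'
from h import *
f=np.load("w2.npz");p,K,R,t=f["p"],f["K"],f["R"],f["t"]
def rect(z,half,c=(.575,.031),n=400):
    s=2*half/n;A=np.array([[0,-s,c[0]+half],[-s,0,c[1]+half],[0,0,z],[0,0,1]])
    return cv2.warpPerspective(p,K@np.c_[R,t]@A,(n,n),flags=cv2.INTER_CUBIC|cv2.WARP_INVERSE_MAP)
if __name__=="__main__":
    a=rect(.04,.025);b=rect(.11,.06)
    a=np.clip((a/255.)**.6*300,0,255).astype(np.uint8)
    cv2.imwrite("pics/w2r.png",np.hstack([a,b]))
E
python3 rect.py; python3 - <<'E'
from h import *
for n,z in(("bore_mouth",.11),("nut_seat",.024)):
    for r in bot.pinpoint(n,"wrist")[:1]:print(n,np.round(r["at"]),round(r["score"],2),world("wrist",r["at"],z).round(4))
E
```

```text
(no output)
```

View pics/w2r.png

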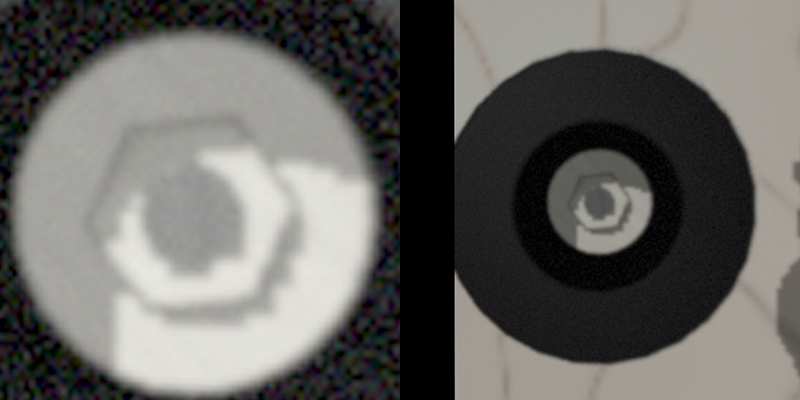

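The rectified picture shows the hex nut, with vertices at about (88,218), (130,128), (240,118) and (292,210). One flat faces about +3° from world +x, and the axis is near (0.573, 0.032). Next I look at the wrench.

```bash
python3 -m pendant '[[0.085,0,0,-0.04,0],[0.085,-0.025,-0.009,-0.03,0],[0.085,-0.035,-0.01,-0.02,0],[0.085,-0.035,-0.01,-0.02,0],[0.085,-0.035,-0.01,-0.02,0],[0.085,-0.013,-0.005,-0.01,0],[0.085,0,0,0,0],[0.085,0,0,0,0],[0.085,0,0,0,0]]'
python3 - <<'E'
from h import *
m=bot.camera_model("wrist");p,d=bot.read_camera("wrist")
np.savez("w3.npz",p=p,d=d,R=m["R"],t=m["t"],K=m["intrinsics"])
for n,z in(("wrench_bar",.17),("wrench",.01)):
    for r in bot.pinpoint(n,"wrist")[:2]:print(n,np.round(r["at"]),round(r["score"],2),world("wrist",r["at"],z).round(4))
K=m["intrinsics"];R=np.array(m["R"]);t=np.array(m["t"])
v,u=np.mgrid[0:400,0:640];P=np.stack([(u-K[0][2])/K[0][0]*d,(v-K[1][2])/K[1][1]*d,d],-1)
W=(P-t)@R
k=(d>0)&(W[...,2]>.165)&(W[...,2]<.19)&(abs(W[...,0]-.534)<.07)&(abs(W[...,1]+.195)<.07)
q=W[k];print(k.sum(),np.median(q[:,2]))
r=cv2.minAreaRect((q[:,:2]*1000).astype(np.float32));print(r)
c=q[:,:2].mean(0);w,V=np.linalg.eigh(np.cov((q[:,:2]-c).T));print(c,np.degrees(np.arctan2(V[1,1],V[0,1])))
cv2.circle(p,(0,0),1,0);cv2.imwrite("pics/w3.png",p)
E
```

```text
t: 3.05
eef_pos: [0.5332, -0.1945, 0.4445]
tool_rot: [-0.0, 0.706, 0.708, 0.0]
contact_force: [0.4, 0.0, -0.3]
gripper_width: 0.993
grasp_force: 0.0
wrench_bar [319. 204.] 0.68 [ 0.5299 -0.1987  0.17  ]
wrench [319. 165.] 0.57 [ 0.5285 -0.1997  0.01  ]
1608 0.179739774332829
((530.6610107421875, -197.8321990966797), (69.7623291015625, 14.664958000183105), 12.188342094421387)
[ 0.53072469 -0.19592235] -167.38724836951255
```

View pics/w3.png

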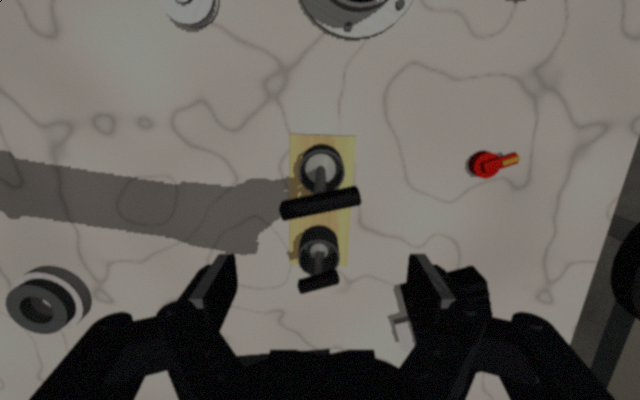

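The wrist view shows the wrench's crossbar at pixel (320,203), with the slim wrench's bar near (318,282). The bar's centre is at about (0.5305, -0.1975), yaw 12.3°. I turn the tool by -102.3° and descend.

```bash
python3 -m pendant '[[0.085,-0.003,-0.003,0,0],[0.085,0,0,0,-7],[0.085,0,0,0,-7],[0.085,0,0,0,-7],[0.085,0,0,0,-7],[0.085,0,0,0,-7],[0.085,0,0,0,-7],[0.085,0,0,0,-7],[0.085,0,0,0,-7],[0.085,0,0,0,-7],[0.085,0,0,0,-7],[0.085,0,0,0,-7]]'
python3 -m pendant '[[0.06,0,0,0,-7],[0.06,0,0,0,-7],[0.06,0,0,0,-7],[0.06,0,0,0,-4.3],[0.06,0,0,0,0],[0.06,0,0,0,0],[0.06,0,0,0.02,0],[0.06,0,0,0.02,0],[0.06,0,0,0,0],[0.06,0,0,0,0]]'
python3 - <<'E'
from h import *
from scipy.spatial.transform import Rotation as Ro
o=bot.get_obs();q=o["tool_rot"];A=Ro.from_quat([q[1],q[2],q[3],q[0]]).as_matrix()
print(o["eef_pos"],A.round(3),np.degrees(np.arctan2(A[1,1],A[0,1])),o["q"])
p,d=bot.read_camera("wrist")
for n,z in(("wrench_bar",.17),):
    for r in bot.pinpoint(n,"wrist")[:2]:print(n,np.round(r["at"]),round(r["score"],2),world("wrist",r["at"],z).round(4))
E
```

```text
t: 4.2
eef_pos: [0.53, -0.1987, 0.4442]
tool_rot: [-0.0, 0.11, 0.994, 0.0]
contact_force: [-0.0, -1.2, -0.6]
gripper_width: 0.99
grasp_force: 0.0
t: 5.03
eef_pos: [0.5297, -0.1988, 0.404]
tool_rot: [-0.001, -0.107, 0.994, 0.0]
contact_force: [0.6, 0.1, 0.6]
gripper_width: 0.7
grasp_force: 0.0
[ 0.52973502 -0.19879053  0.40395768] [[-0.977 -0.212 -0.002]
 [-0.212  0.977  0.001]
 [ 0.002  0.001 -1.   ]] 102.2295489325937 [ 0.38301624  0.30702914 -0.16516162  1.81205455  0.05781375  1.02976006
  1.97976344]
wrench_bar [320. 217.] 0.96 [ 0.5334 -0.1981  0.17  ]
```

```bash
python3 -m pendant '[[0.06,-0.002,0,0.02,0],[0.06,0,0,0.02,0],[0.06,0,0,0.02,0],[0.06,0,0,0.019,0],[0.06,0,0,0,0],[0.06,0,0,0,0],[0,0,0,0,0],[0,0,0,0,0],[0,0,0,0,0],[0,0,0,0,0],[0,0,0,0,0],[0,0,0,0,0]]' 80
python3 -m pendant '[[0,0,0,0,0],[0,0,0,0,0],[0,0,0,-0.01,0],[0,0,0,-0.02,0],[0,0,0,-0.02,0],[0,0,0,-0.02,0],[0,0,0,0,0],[0,0,0,0,0]]'
```

```text
t: 6.13
eef_pos: [0.5325, -0.1988, 0.3271]
tool_rot: [0.001, -0.107, 0.994, -0.001]
contact_force: [-0.2, -0.2, 6.9]
gripper_width: 0.147
grasp_force: 79.0
t: 6.8
eef_pos: [0.532, -0.1985, 0.3964]
tool_rot: [0.001, -0.107, 0.994, -0.0]
contact_force: [-0.5, -0.3, -3.8]
gripper_width: 0.147
grasp_force: 78.5
```

```bash
python3 -m pendant '[[0,0,0,-0.025,0],[0,0,0,-0.03,0],[0,0,0,-0.015,0],[0,-0.0103,0.0257,0,0],[0,-0.01,0.025,0,0],[0,-0.01,0.025,0,0],[0,-0.01,0.025,0,0],[0,-0.01,0.025,0,0],[0,-0.01,0.025,0,0],[0,-0.01,0.025,0,0],[0,-0.01,0.02,0,0],[0,-0.01,0.02,0,0]]'
python3 -m pendant '[[0,0,0,0,5],[0,0,0,0,4.3],[0,0,0,0,0],[0,0,0,0,0],[0,0,0,0,0],[0,0,0,0,0]]'
cat >see.py <<'E'
from h import *
from scipy.spatial.transform import Rotation as Ro
import sys
o=bot.get_obs();q=o["tool_rot"];A=Ro.from_quat([q[1],q[2],q[3],q[0]]).as_matrix();e=o["eef_pos"]
print(e,"baryaw",np.degrees(np.arctan2(A[1,0],A[0,0]))%180,"z",A[:,2].round(4),"j7",o["q"][6])
for cam in("scene","side","wrist"):
    p,d=bot.read_camera(cam);cv2.imwrite(f"pics/{sys.argv[1]}_{cam}.png",p)
    for n,z in(("wrench",e[2]-.317),("wrench_bar",e[2]-.157),("bore_mouth",.11),("housing",0)):
        for r in bot.pinpoint(n,cam)[:1]:print(cam,n,np.round(r["at"]),round(r["score"],2),world(cam,r["at"],z).round(4))
E
python3 see.py s4
```

```text
t: 7.8
eef_pos: [0.5737, 0.0328, 0.4636]
tool_rot: [-0.002, -0.108, 0.994, 0.0]
contact_force: [1.0, 0.3, -3.3]
gripper_width: 0.15
grasp_force: 78.7
t: 8.3
eef_pos: [0.5741, 0.031, 0.4651]
tool_rot: [-0.0, -0.027, 1.0, -0.0]
contact_force: [0.0, 0.2, -2.8]
gripper_width: 0.149
grasp_force: 78.6
[0.57411867 0.03099682 0.46513859] baryaw 3.0462942649455442 z [-9.e-04 -1.e-04 -1.e+00] j7 1.3899373348147388
scene wrench [313. 186.] 0.83 [0.5754 0.0302 0.1481]
scene wrench_bar [313. 140.] 0.69 [0.5708 0.0277 0.3081]
scene bore_mouth [312. 197.] 0.74 [0.5808 0.0322 0.11  ]
scene housing [316. 218.] 0.91 [ 0.5631  0.0359 -0.    ]
side wrench [324. 195.] 0.87 [0.5691 0.0378 0.1481]
side wrench_bar [326. 142.] 0.66 [0.5707 0.0257 0.3081]
side bore_mouth [324. 207.] 0.89 [0.5691 0.0369 0.11  ]
side housing [328. 238.] 0.85 [ 0.5796  0.0328 -0.    ]
wrist wrench [320. 181.] 0.96 [0.571  0.0312 0.1481]
wrist wrench_bar [321. 273.] 0.69 [0.5743 0.0322 0.3081]
wrist housing [321. 181.] 0.58 [0.6119 0.0336 0.    ]
```

```bash
python3 - <<'E'
import cv2,numpy as np
L=[]
for c,(x,y) in (("scene",(313,195)),("side",(325,205)),("wrist",(320,185))):
    p=cv2.imread(f"pics/s4_{c}.png");p=p[y-65:y+65,x-32:x+33] if c!="wrist" else p[y-65:y+65,x-65:x+65]
    L.append(cv2.resize(p,None,fx=3,fy=3,interpolation=cv2.INTER_CUBIC) if c!="wrist" else cv2.resize(p,None,fx=3,fy=3))
cv2.imwrite("pics/s4c.png",cv2.convertScaleAbs(np.hstack(L),alpha=1.4))
E
```

```text
(no output)
```

View pics/s4c.png

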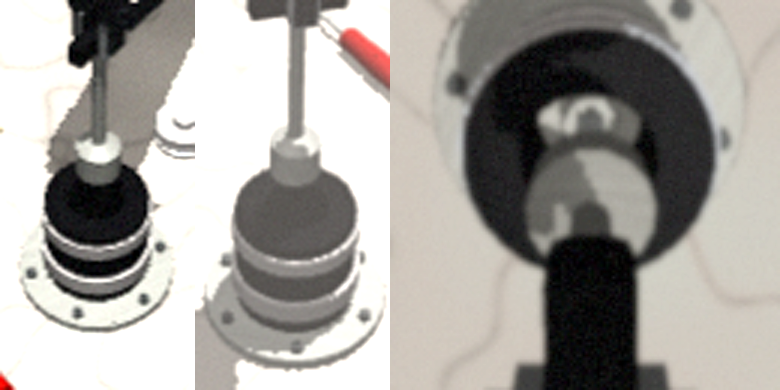

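The scene and side crops show the socket centred over the bore, and the wrist view shows the nut lined up behind it (socket at 592, bore at 590). I descend.

```bash
python3 -m pendant '[[0,0,0,0.02,0],[0,0,0,0.02,0],[0,0,0,0.015,0],[0,0,0,0,0],[0,0,0,0,0]]'
python3 -m pendant '[[0,0,0,0.015,0],[0,0,0,0.015,0],[0,0,0,0.008,0],[0,0,0,0,0],[0,0,0,0,0],[0,0,0,0,0]]'
```

```text
t: 9.47
eef_pos: [0.5741, 0.0314, 0.4103]
tool_rot: [-0.001, -0.026, 1.0, -0.0]
contact_force: [0.7, -0.3, -2.8]
gripper_width: 0.146
grasp_force: 78.5
t: 9.97
eef_pos: [0.5748, 0.0316, 0.374]
tool_rot: [0.001, -0.026, 1.0, 0.0]
contact_force: [1.0, -0.2, -1.6]
gripper_width: 0.15
grasp_force: 78.7
```

```bash
python3 -m pendant '[[0,0,0,0.006,0],[0,0,0,0.006,0],[0,0,0,0.002,0],[0,0,0,0,0],[0,0,0,0,0]]'
python3 -m pendant '[[0,0,0,0.002,0],[0,0,0,0.002,0],[0,0,0,0,0],[0,0,0,0,0]]'
```

```text
t: 10.38
eef_pos: [0.5742, 0.0314, 0.3585]
tool_rot: [-0.0, -0.026, 1.0, 0.0]
contact_force: [0.6, 0.5, -3.7]
gripper_width: 0.146
grasp_force: 78.7
t: 10.72
eef_pos: [0.5743, 0.0315, 0.3547]
tool_rot: [0.0, -0.026, 1.0, 0.0]
contact_force: [-0.2, -0.6, -2.8]
gripper_width: 0.141
grasp_force: 78.7
```

```bash
python3 -m pendant '[[0,0,0,0.002,0],[0,0,0,0.002,0],[0,0,0,0,0],[0,0,0,0,0]]'
python3 -m pendant '[[0,0,0,0.002,0],[0,0,0,0.002,0],[0,0,0,0.001,0],[0,0,0,0,0],[0,0,0,0,0]]'
```

```text
t: 11.05
eef_pos: [0.5743, 0.0314, 0.3506]
tool_rot: [0.0, -0.026, 1.0, 0.0]
contact_force: [0.9, 0.4, -3.9]
gripper_width: 0.147
grasp_force: 78.7
t: 11.47
eef_pos: [0.5743, 0.0314, 0.3456]
tool_rot: [0.0, -0.026, 1.0, 0.0]
contact_force: [0.2, -0.1, -3.7]
gripper_width: 0.149
grasp_force: 78.7
```

```bash
python3 -m pendant '[[0,0,0,0.002,0],[0,0,0,0.001,0],[0,0,0,0,0],[0,0,0,0,0]]'
python3 -m pendant '[[0,0,0,0.001,0],[0,0,0,0.001,0],[0,0,0,0,0],[0,0,0,0,0]]'
python3 -c "
from h import *
print(bot.get_obs()['torque'])"
```

```text
t: 11.8
eef_pos: [0.5743, 0.0314, 0.3426]
tool_rot: [-0.0, -0.026, 1.0, 0.0]
contact_force: [0.9, 0.3, -3.4]
gripper_width: 0.148
grasp_force: 78.7
t: 12.13
eef_pos: [0.5743, 0.0314, 0.3409]
tool_rot: [0.0, -0.026, 1.0, 0.0]
contact_force: [0.4, -0.5, -1.5]
gripper_width: 0.147
grasp_force: 78.9
[ 0.00034639 -0.18202226 -0.00926874]
```

```bash
cat > tq.py <<'E'
from h import *
o=bot.get_obs();q=o["tool_rot"]
print("tz",np.round(o["torque"],3),"j7",round(o["q"][6],3),"yaw",round(np.degrees(2*np.arctan2(q[1],q[2])),2))
E
python3 -m pendant '[[0,0,0,0,0],[0,0,0,0,0],[0,0,0,0,3],[0,0,0,0,3],[0,0,0,0,3],[0,0,0,0,3],[0,0,0,0,0],[0,0,0,0,0]]' 120;python3 tq.py
python3 -m pendant '[[0,0,0,0,3],[0,0,0,0,3],[0,0,0,0,2],[0,0,0,0,0],[0,0,0,0,0]]' ;python3 tq.py
```

```text
t: 12.8
eef_pos: [0.5747, 0.0314, 0.3414]
tool_rot: [0.001, 0.078, 0.997, 0.0]
contact_force: [-17.6, 1.4, 9.3]
gripper_width: 0.139
grasp_force: 141.8
tz [0.843 3.273 0.028] j7 1.159 yaw 8.91
t: 13.22
eef_pos: [0.5744, 0.0314, 0.3411]
tool_rot: [0.0, 0.147, 0.989, 0.0]
contact_force: [-15.8, 4.0, 5.6]
gripper_width: 0.138
grasp_force: 144.6
tz [0.987 3.291 0.251] j7 1.033 yaw 16.88
```

```bash
python3 -m pendant '[[0,0.0005,-0.0002,0,0],[0,0.0005,-0.0001,0,0],[0,0,0,0,0],[0,0,0,0,0]]' ;python3 tq.py
```

```text
t: 13.55
eef_pos: [0.5732, 0.0314, 0.3407]
tool_rot: [-0.0, 0.148, 0.989, 0.0]
contact_force: [-19.0, 5.7, 6.3]
gripper_width: 0.142
grasp_force: 147.5
tz [1.342 4.904 0.007] j7 1.031 yaw 16.99
```

```bash
python3 -m pendant '[[0,0,0,-0.0005,0],[0,0,0,0,0],[0,0,0,0,0]]' ;python3 tq.py
```

```text
t: 13.8
eef_pos: [0.5735, 0.0313, 0.3413]
tool_rot: [0.0, 0.148, 0.989, 0.0]
contact_force: [3.5, -2.3, 6.1]
gripper_width: 0.14
grasp_force: 141.5
tz [-0.651 -0.459  0.312] j7 1.031 yaw 17.0
```

```bash
python3 -m pendant '[[0,0,0,0,2],[0,0,0,0,2],[0,0,0,0,2],[0,0,0,0,0],[0,0,0,0,0]]' ;python3 tq.py
```

```text
t: 14.22
eef_pos: [0.5734, 0.0315, 0.3415]
tool_rot: [0.0, 0.199, 0.98, 0.0]
contact_force: [-6.3, 2.8, 5.5]
gripper_width: 0.137
grasp_force: 144.3
tz [ 0.772  1.773 -0.185] j7 0.937 yaw 22.93
```

```bash
python3 -m pendant '[[0,0,0,0,2],[0,0,0,0,2],[0,0,0,0,2],[0,0,0,0,0],[0,0,0,0,0]]' ;python3 tq.py
```

```text
t: 14.63
eef_pos: [0.5733, 0.0314, 0.3413]
tool_rot: [0.0, 0.25, 0.968, 0.0]
contact_force: [-0.1, 6.9, 5.8]
gripper_width: 0.138
grasp_force: 142.7
tz [1.655 1.808 0.357] j7 0.842 yaw 28.92
```

```bash
for i in 1 2 3; do python3 -m pendant '[[0,0,0,0,0],[0,0,0,0,0]]' 80|grep -E "contact|grasp";python3 tq.py; done
```

```text
contact_force: [-16.9, 6.3, 8.1]
grasp_force: 146.5
tz [1.447 3.352 0.052] j7 0.841 yaw 28.96
contact_force: [10.9, -5.6, 3.3]
grasp_force: 146.0
tz [-1.809 -2.862 -0.077] j7 0.841 yaw 28.96
contact_force: [-8.9, 7.8, 3.5]
grasp_force: 143.6
tz [2.001 2.854 0.02 ] j7 0.841 yaw 28.99
```

```bash
python3 -m pendant '[[0.0125,0,0,0,0],[0.0125,0,0,0,0],[0.0125,0,0,0,0]]' 60|grep -E "contact|gr";python3 tq.py; for i in 1 2 3; do python3 -m pendant '[[0,0,0,0,0],[0,0,0,0,0]]' 80|grep -E "contact|gr";python3 tq.py; done
```

```text
contact_force: [0.3, -0.5, 1.2]
gripper_width: 0.15
grasp_force: 68.3
tz [0.037 0.036 0.001] j7 0.84 yaw 28.99
contact_force: [-0.5, 0.7, -0.3]
gripper_width: 0.145
grasp_force: 81.0
tz [ 0.007 -0.162  0.007] j7 0.84 yaw 29.0
contact_force: [0.4, 0.5, 0.3]
gripper_width: 0.143
grasp_force: 80.9
tz [ 0.012 -0.093 -0.04 ] j7 0.84 yaw 29.01
contact_force: [0.1, -0.6, -0.0]
gripper_width: 0.146
grasp_force: 80.8
tz [-0.001 -0.146 -0.101] j7 0.84 yaw 29.01
```

```bash
for i in 1 2; do python3 -m pendant '[[0,0,0,0,1.5],[0,0,0,0,1.5],[0,0,0,0,0],[0,0,0,0,0]]'|grep -E "contact|gr";python3 tq.py; done
```

```text
contact_force: [0.4, 0.6, -2.5]
gripper_width: 0.151
grasp_force: 80.8
tz [ 0.019 -0.145  0.035] j7 0.792 yaw 32.01
contact_force: [0.7, -0.3, -2.4]
gripper_width: 0.148
grasp_force: 80.8
tz [-0.008 -0.193  0.008] j7 0.745 yaw 35.01
```

```bash
python3 -m pendant '[[0,0,0,0,2],[0,0,0,0,2],[0,0,0,0,0],[0,0,0,0,0]]'|grep -E "contact";python3 tq.py
python3 -m pendant '[[0,0,0,0,2],[0,0,0,0,2],[0,0,0,0,0],[0,0,0,0,0]]'|grep -E "contact";python3 tq.py
```

```text
contact_force: [0.5, -0.4, -1.3]
tz [ 0.067 -0.149  0.106] j7 0.682 yaw 38.94
contact_force: [0.5, 0.7, -0.8]
tz [ 0.148 -0.175  0.172] j7 0.619 yaw 42.89
```

```bash
python3 -m pendant '[[0,0,0,0,2],[0,0,0,0,0],[0,0,0,0,0]]'|grep -E "contact";python3 tq.py
python3 -m pendant '[[0,0,0,0,2],[0,0,0,0,0],[0,0,0,0,0]]'|grep -E "contact";python3 tq.py
```

```text
contact_force: [0.4, 1.0, -2.1]
tz [ 0.088 -0.23   0.168] j7 0.588 yaw 44.89
contact_force: [0.5, -0.1, -2.0]
tz [ 0.143 -0.19   0.307] j7 0.556 yaw 46.89
```

```bash
python3 -m pendant '[[0,0,0,0,2],[0,0,0,0,0],[0,0,0,0,0]]'|grep -E "contact";python3 tq.py
```

```text
contact_force: [1.0, 0.2, -1.6]
tz [ 0.108 -0.219  0.377] j7 0.524 yaw 48.89
```

```bash
python3 -m pendant '[[0,0,0,0,1.5],[0,0,0,0,0],[0,0,0,0,0]]'|grep -E "contact";python3 tq.py
```

```text
contact_force: [0.8, 1.0, -1.9]
tz [ 0.115 -0.231  0.382] j7 0.499 yaw 50.47
```

```bash
python3 -m pendant '[[0,0,0,0,1.5],[0,0,0,0,0],[0,0,0,0,0]]'|grep -E "contact";python3 tq.py
```

```text
contact_force: [0.9, 0.7, -1.6]
tz [ 0.139 -0.223  0.445] j7 0.475 yaw 52.0
```

```bash
python3 -m pendant '[[0,0,0,0,1],[0,0,0,0,0],[0,0,0,0,0]]'|grep -E "contact|eef";python3 tq.py
```

```text
eef_pos: [0.5732, 0.0315, 0.3412]
contact_force: [1.2, 0.7, -1.3]
tz [ 0.187 -0.253  0.525] j7 0.459 yaw 53.0
```

```bash
python3 -m pendant '[[0,0,0,0,-2],[0,0,0,0,-2],[0,0,0,0,-2],[0,0,0,0,-2],[0,0,0,0,-2],[0,0,0,0,0],[0,0,0,0,0]]'|grep -E "contact";python3 tq.py
python3 -m pendant '[[0,0,0,0,-2],[0,0,0,0,-2],[0,0,0,0,-2],[0,0,0,0,0],[0,0,0,0,0]]'|grep -E "contact|eef";python3 tq.py
```

```text
contact_force: [0.5, 0.2, -1.6]
tz [ 0.176 -0.264  0.024] j7 0.617 yaw 43.11
eef_pos: [0.5732, 0.0313, 0.3412]
contact_force: [0.4, 0.9, -2.0]
tz [ 0.158 -0.181 -0.024] j7 0.711 yaw 37.13
```

```bash
python3 -m pendant '[[0,0,0,-0.004,0],[0,0,0,-0.005,0],[0,0,0,-0.006,0],[0,0,0,-0.006,0],[0,0,0,0,0],[0,0,0,0,0]]'|grep -E "contact|eef";python3 tq.py
python3 -m pendant '[[0,0,0,-0.015,0],[0,0,0,-0.02,0],[0,0,0,-0.02,0],[0,0,0,-0.025,0],[0,0,0,-0.02,0],[0,0,0,0,0],[0,0,0,0,0],[0,0,0,0,0]]';python3 tq.py
```

```text
eef_pos: [0.5733, 0.0313, 0.3631]
contact_force: [-0.3, 0.9, -3.9]
tz [-0.046 -0.009 -0.03 ] j7 0.717 yaw 37.02
t: 20.88
eef_pos: [0.5727, 0.0313, 0.4609]
tool_rot: [-0.001, 0.317, 0.948, -0.001]
contact_force: [-1.0, -0.2, -3.3]
gripper_width: 0.145
grasp_force: 80.7
tz [0.007 0.054 0.017] j7 0.732 yaw 37.0
```

```bash
python3 -m pendant '[[0,0,0,0,-7],[0,0,0,0,-7],[0,0,0,0,-7],[0,0,0,0,-7],[0,0,0,0,-7],[0,0,0,0,-7],[0,0,0,0,-7],[0,0,0,0,-0.3],[0,0,0,0,0],[0,0,0,0,0]]';python3 tq.py
python3 -m pendant '[[0,0.01,-0.0245,0,0],[0,0.01,-0.0245,0,0],[0,0.01,-0.0245,0,0],[0,0.01,-0.0245,0,0],[0,0.01,-0.0245,0,0],[0,0.01,-0.0245,0,0],[0,0.01,-0.0245,0,0],[0,0.01,-0.0245,0,0],[0,0.008,-0.02,0,0],[0,0,0,0,0],[0,0,0,0,0],[0,0,0,0,0]]';python3 tq.py; python3 see.py s5 | grep -E "wrench|bary"
```

```text
t: 21.72
eef_pos: [0.573, 0.0313, 0.4612]
tool_rot: [-0.001, -0.105, 0.994, 0.0]
contact_force: [-0.7, -0.5, -2.2]
gripper_width: 0.147
grasp_force: 80.6
tz [-0.038  0.013 -0.006] j7 1.554 yaw -12.09
t: 22.72
eef_pos: [0.5333, -0.1977, 0.4619]
tool_rot: [-0.0, -0.107, 0.994, 0.0]
contact_force: [0.0, -0.3, -3.8]
gripper_width: 0.15
grasp_force: 80.6
tz [-0.004 -0.042 -0.017] j7 2.001 yaw -12.24
[ 0.53333275 -0.19771559  0.46191369] baryaw 12.237257690464617 z [-3.e-04  8.e-04 -1.e+00] j7 2.000525720892939
scene wrench [254. 144.] 0.94 [ 0.5463 -0.2044  0.1449]
scene wrench_bar [252.  97.] 0.79 [ 0.5365 -0.1962  0.3049]
side wrench [326. 281.] 0.89 [ 0.53   -0.1994  0.1449]
side wrench_bar [330. 223.] 0.61 [ 0.5345 -0.1955  0.3049]
wrist wrench [322. 184.] 0.96 [ 0.5327 -0.197   0.1449]
wrist wrench_bar [324. 272.] 0.6 [ 0.532  -0.1966  0.3049]
```

```bash
python3 -m pendant '[[0,0.0005,-0.001,0.02,0],[0,0,0,0.025,0],[0,0,0,0.025,0],[0,0,0,0.015,0],[0,0,0,0.01,0],[0,0,0,0,0],[0,0,0,0,0]]'
python3 -m pendant '[[0,0,0,0.015,0],[0,0,0,0.012,0],[0,0,0,0.008,0],[0,0,0,0,0],[0,0,0,0,0]]'
```

```text
t: 24.05
eef_pos: [0.5332, -0.1995, 0.3675]
tool_rot: [0.0, -0.107, 0.994, 0.0]
contact_force: [0.4, 0.4, -2.1]
gripper_width: 0.146
grasp_force: 80.5
t: 24.47
eef_pos: [0.533, -0.1994, 0.3322]
tool_rot: [-0.0, -0.107, 0.994, 0.0]
contact_force: [1.0, 0.2, -3.1]
gripper_width: 0.148
grasp_force: 80.4
```

```bash
python3 -m pendant '[[0,0,0,0.002,0],[0,0,0,0.002,0],[0,0,0,0,0],[0,0,0,0,0]]'
python3 -m pendant '[[0,0,0,0.001,0],[0,0,0,0,0],[0,0,0,0,0]]'
```

```text
t: 24.8
eef_pos: [0.533, -0.1995, 0.3284]
tool_rot: [0.0, -0.107, 0.994, -0.0]
contact_force: [-0.1, 0.1, -3.3]
gripper_width: 0.15
grasp_force: 80.5
t: 25.05
eef_pos: [0.5331, -0.1995, 0.3275]
tool_rot: [0.0, -0.107, 0.994, -0.0]
contact_force: [0.3, 0.4, -2.7]
gripper_width: 0.145
grasp_force: 80.8
```

```bash
python3 -m pendant '[[0,0,0,0.001,0],[0,0,0,0,0],[0,0,0,0,0]]'
```

```text
t: 25.3
eef_pos: [0.5335, -0.1995, 0.3273]
tool_rot: [0.001, -0.107, 0.994, -0.0]
contact_force: [-0.5, 0.6, 5.3]
gripper_width: 0.143
grasp_force: 81.8
```

```bash
python3 -m pendant '[[0,0,0,0.001,0],[0,0,0,0,0],[0,0,0,0,0]]'
```

```text
t: 25.55
eef_pos: [0.5338, -0.1995, 0.3272]
tool_rot: [0.001, -0.107, 0.994, -0.0]
contact_force: [-1.4, 0.8, 11.0]
gripper_width: 0.148
grasp_force: 82.9
```

Standing on the cup floor. Ease off 1 mm, open gently, rise.

```bash
python3 -m pendant '[[0,0,0,-0.001,0],[0.014,0,0,0,0],[0.016,0,0,0,0],[0.02,0,0,0,0],[0.03,0,0,0,0],[0.045,0,0,0,0],[0.06,0,0,0,0],[0.06,0,0,0,0],[0.06,0,0,0,0],[0.06,0,0,-0.01,0],[0.06,0,0,-0.02,0],[0.06,0,0,-0.02,0]]' 20
python3 -m pendant '[[0.06,0,0,-0.03,0],[0.06,0,0,-0.03,0],[0.06,0,0,-0.02,0],[0.06,0,0,0,0],[0.06,0,0,0,0],[0.06,0,0,0,0]]'
python3 see.py s6 | grep -E "wrench"
python3 - <<'E'
from h import *
for c in("side","wrist"):print(c,[(world(c,r["at"],.01).round(4),round(r["score"],2)) for r in bot.pinpoint("wrench",c)[:1]],[(world(c,r["at"],.17).round(4)) for r in bot.pinpoint("wrench_bar",c)[:1]])
a=cv2.imread("pics/s6_side.png");b=cv2.imread("pics/s6_wrist.png")
cv2.imwrite("pics/s6c.png",np.hstack([cv2.resize(a[200:400,225:425],(400,400)),cv2.resize(b[100:300,220:420],(400,400))]))
E
```

```text
t: 26.55
eef_pos: [0.5327, -0.1994, 0.3768]
tool_rot: [-0.001, -0.107, 0.994, 0.0]
contact_force: [-0.5, -1.6, -0.2]
gripper_width: 0.704
grasp_force: 0.0
t: 27.05
eef_pos: [0.5326, -0.1994, 0.456]
tool_rot: [-0.0, -0.107, 0.994, 0.0]
contact_force: [0.5, 0.1, -0.1]
gripper_width: 0.702
grasp_force: 0.0
scene wrench [261. 177.] 0.59 [ 0.6268 -0.1074  0.139 ]
scene wrench_bar [257. 137.] 0.8 [ 0.6363 -0.0897  0.299 ]
side wrench [328. 317.] 0.97 [ 0.5192 -0.2748  0.139 ]
side wrench_bar [328. 271.] 0.88 [ 0.514 -0.292  0.299]
wrist wrench [319. 161.] 0.9 [ 0.5103 -0.2052  0.139 ]
wrist wrench_bar [322. 193.] 0.81 [ 0.4923 -0.2072  0.299 ]
side [(array([ 0.5363, -0.1954,  0.01  ]), 0.97)] [array([ 0.5346, -0.1952,  0.17  ])]
wrist [(array([ 0.5361, -0.2004,  0.01  ]), 0.9)] [array([ 0.5323, -0.1983,  0.17  ])]
```

View pics/s6c.png

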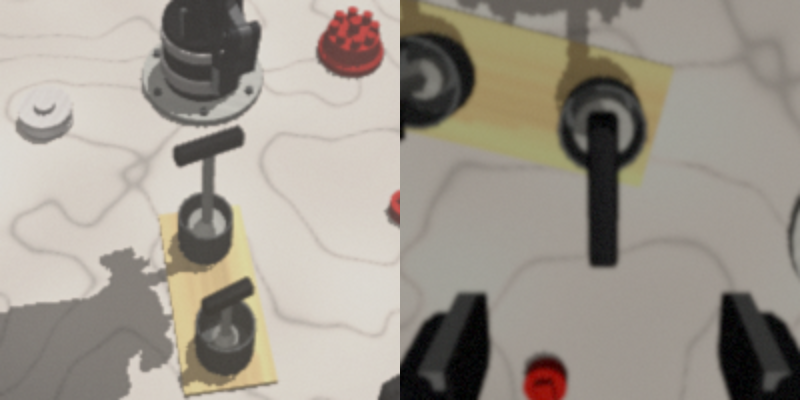

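The wrench stands upright and released in its original cup: socket at (207,225) in the side crop, bar at (602,190) in the wrist crop. Nothing else has moved.

```bash
python3 -c "
from station import bot
print(bot.hand_in())"
```

```text
the job is handed in; nothing more can be done
None
```

The nut was tightened to about 0.52 N m (wrist moment reading), the wrench is back upright in its original cup, and the job is handed in; the judge's result was not shown. While I held the grip at 120 N early in the turn, side forces chattered up to about 20 N, and two of the small turning moves ran from a shell loop instead of typed rows.

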